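# Moisture reading on a pile of thin blanks

## Robot

A 7-joint arm with a two-finger parallel gripper is mounted at the origin on a cart in front of the work surface, level with it; the furniture and walls round the work are solid. World frame = base frame: x ahead of the robot, y to its left, z up, the work surface at z = 0. Lengths are in m, angles in rad, forces in N, time in s.
With the tool pointing down it reaches from about 0.425 to 0.95 m from the base axis. Payload 16.7 kg.
Tool frame: the origin (TCP) lies between the finger pads, 19 mm behind the fingertips; this is the grasp point; z points along the fingers, y is the line along which they close (so a half turn about z gives the same grasp; the last joint's range is limited). The gripper opens to 94 mm and grips with 3 to 60 N. Pads are 16 mm wide; open, the fingers measure 119 mm over their backs; the gripper's body (75 mm by 177 mm) begins 78 mm behind the grasp point.
Start: joints at [1.113, 0.426, 0.074, 1.606, -0.034, 1.111, -0.067], TCP at [0.204, -0.643, 0.224] pointing down, gripper open.
Joint ranges: [-2.85, 2.85], [-0.5, 2.14], [-1.23, 1.37], [0.21, 2.46], [-1.02, 4.16], [0.16, 2.05], [-2.73, 2.73]. Speed limits (rad/s): [1.89, 1.89, 2.39, 2.39, 3.01, 3.01, 3.01].

## Interface

Orientations are given as a rotation vector (axis times angle).
In Python, from rig import manip gives the robot as it stands. The module is installed in compiled form; this text tells all that it offers. Calls block until the motion is done:
- manip.movep(position, orientation): joint-space move of the TCP to a pose.
- manip.servo_line(position, attitude=None, rate=0.15, force_limit=None): straight line of the TCP; attitude=None keeps the orientation; rate is the mean speed in m/s. With force_limit (N) it stops when the force on the tool has changed by that much, and returns True; else False.
- manip.goto_joints(angles): joint-space move.
- manip.gripper_to(opening): finger opening in m; the grip force is fixed at half the most; returns when the fingers have stopped.
- manip.sleep(seconds).
- manip.solve_ik(position, orientation): joint angles nearest the present ones, or None.
- manip.observe(): the state.
- manip.grab_frame(name): name is "side" or "top"; returns the picture (384x512x3 uint8, blue, green, red); there is no depth.
- manip.get_calibration(name): a dict with "fx", "fy", "cx", "cy" (pixels), "xyz" and "attitude" of the camera in the world. Camera axes: x right, y up, looking along -z (the intrinsics and any distortion apply to the point x, -y, -z); pixel columns grow to the right and rows downward; lengths in m; the calibration is good to about 2 mm. A picture is of the moment at which its call begins. get_calibration takes no time and is no camera call.
A pose or a line that the arm cannot do raises manip.IKError and nothing moves.
- manip.close_job(): hands the job in; it is judged then, once.
The state is a dict: "clock": time; "joint_pos": joint angles; "dq": joint speeds; "joint_torque": joint torques, N m; "tool_pos": TCP position; "tool_rot": TCP orientation; "contact_force": force on the tool from outside, world axes, zero at the start; "moment": the same for the moment, N m; "grip_width": finger opening in m; "grasp_force": force on a finger pad.
Only numpy, scipy, OpenCV 4.12 (cv2) and the standard library are available. Lean on these libraries where they do the work, as an engineer would, in place of code of your own. Each camera call takes 0.05 s, during which the arm holds its last target. There are 200 camera calls.

## Task

The moisture meter reads about 40 mm deep, too deep for one thin blank on a bench: first stack the three equal pale blanks that lie on the clear part of the bench squarely on one another, flush all round, with the pencilled cross on top, and let go of the pile. Then take the meter out of its holder and hold it upright with its ball on the middle of the cross, pressed gently so that the sprung ball is about half way in. Finish while holding it there, still and with the pile still square, without knocking the other things on the bench about.

Things in the scene. Friction and masses are not known exactly. Their poses are not given: they have to be found in the camera images.
- blank_1: planed pale wooden blank without a mark, 110 (x) x 50 (y) x 15 mm (z), lying flat; origin at the centre of its underside, x along its length. About 75 g. Either end may point either way.
- blank_2: a second unmarked blank, exactly like blank_1; either may be the bottom of the pile, and the pile may stand anywhere on the bench
- blank_marked: the third blank, same wood and size (110 x 50 x 15 mm, origin at the centre of its underside, x along its length), with a pencilled cross of 30 mm strokes on its top face, nearer one end
- cross (a point): the centre of the pencilled cross: on the top face of blank_marked, 22 mm from its centre towards its +x end, on its centre line
- holder: plywood holder for the meter, base 76 (x) x 110 (y) mm, about 105 mm high, fixed to the bench; origin at the centre of its underside. In it the meter leans 0.30 rad (17 degrees) towards the holder's -y side, in a pocket about 90 mm deep along the meter with 1 to 2 mm play. Pull the meter out along its own length.
- meter: grey hand-held moisture meter, 175 mm long, 170 g, ball down in the holder with its top 80 mm free. Body 42 mm wide (y, flat parallel sides) and 30 mm thick (x, display on the -x face), from 52 to 175 mm along z; below it a sprung steel ball of 22 mm diameter. Origin: lowest point of the ball at rest; z runs up along the meter to its top end.
- meter_grip (a point): point on the meter's axis, 150 mm from the ball's lowest point and 25 mm below the top end, a good place for the TCP when gripping across the y sides from the top end
- meter_tip (a point): lowest point of the sprung ball, moves with it
- meter_foot (a joint): how far the sprung ball is pushed into the meter along its axis: 0 at rest, 0.008 m fully in against its stop; it starts to give at about 2.5 N and needs about 5 N half way (0.004) and 8 N at the stop (0.7 N per mm). Its reading is noisy like the others
- screwdriver: bystander, leave alone: screwdriver with a clear amber handle, 185 mm long, lying along the front edge of the bench
- pencil_1: bystander, leave alone: green pencil, 177 mm long, lying on the right of the bench
- try_square: bystander, leave alone: try square with dark wooden stock and steel blade, 168 x 100 mm, lying to the right of the blanks
- block_plane: bystander, leave alone: black iron block plane, 167 mm long, 52 mm high, at the front left of the bench
- oil_bottle: bystander, leave alone: amber bottle with black cap, 36 mm wide, 54 mm high, standing to the right of the blanks
- frame_chip: bystander, leave alone: small dark offcut, 35 x 60 x 8 mm, lying behind the amber bottle

How it is judged:
By the outcome, as a careful person would: the job done as asked, in the order asked, and still so for the second after the job is handed in, while the arm keeps its last pose, push and grip.
It also fails if it takes over 64 s, if anything falls off the work surface, if the arm or the gripper's body presses on something with over 40 N, if the wrist force passes 120 N, or if a joint passes its speed limit or range.

## Working session

There is one attempt and no reset: what is moved stays moved. The work goes in short steps, each a Python script; the robot and the scene stay as the last script left them, time stands still between calls to the robot, and variables do not carry over. Pictures are saved under pics/ and viewed, at most 10 in all, crops included, and the job is handed in when it is done.

```bash
mkdir -p pics; python3 - <<'E'
from rig import manip
import cv2
for n in("side","top"):
    print(n,manip.get_calibration(n)); im=manip.grab_frame(n); cv2.imwrite(f"pics/{n}0.png",im)
    cv2.imwrite(f"pics/{n}0b.png",cv2.resize(im,(800,600),interpolation=cv2.INTER_CUBIC))
o=manip.observe();print({k:o[k] for k in o})
E
```

```text
side {'fx': 477.77854395663945, 'fy': 477.77854395663945, 'cx': 257.06939648333594, 'cy': 187.00678820323526, 'xyz': array([-0.00770416, -0.94883761,  1.09690022]), 'attitude': array([ 0.71356271, -0.2290606 , -0.62586045])}
top {'fx': 394.3538979578672, 'fy': 394.3538979578672, 'cx': 257.9535081105972, 'cy': 196.48975231375903, 'xyz': array([ 0.36497637, -0.23936649,  1.27640124]), 'attitude': array([ 0.10019136, -0.10118802, -1.5947098 ])}
{'clock': 0.1, 'joint_pos': array([ 1.11348491,  0.42663279,  0.07388364,  1.60650772, -0.03409225,
        1.11082424, -0.0671045 ]), 'dq': array([-1.94733723e-04, -2.52027464e-03, -8.96730217e-06, -6.85659534e-04,
        4.90843285e-05, -6.61848204e-04, -3.78117251e-04]), 'joint_torque': array([ 9.70636087e-03, -9.37456942e+01,  3.67777660e+00, -4.55031717e+01,
       -4.85531799e-02,  1.69756031e-02,  1.01016121e-04]), 'tool_pos': array([ 0.20435293, -0.64294305,  0.22368659]), 'tool_rot': array([-3.10340513e+00, -4.81344502e-01,  4.12916433e-04]), 'contact_force': array([-0.30611394, -0.56956321,  0.41601843]), 'moment': array([-0.00531457,  0.00054009,  0.01140494]), 'grasp_force': 0.0, 'grip_width': 0.09395077987327995}
```

View pics/top0b.png

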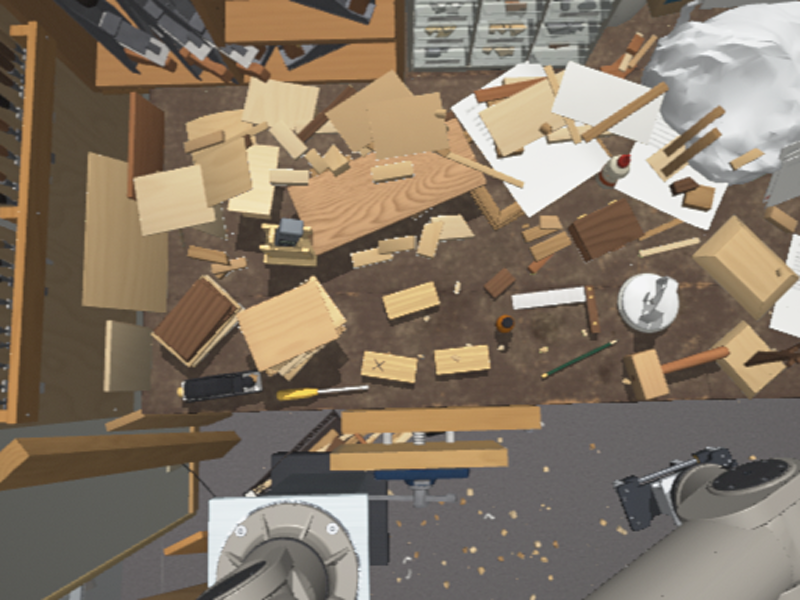

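View pics/side0b.png

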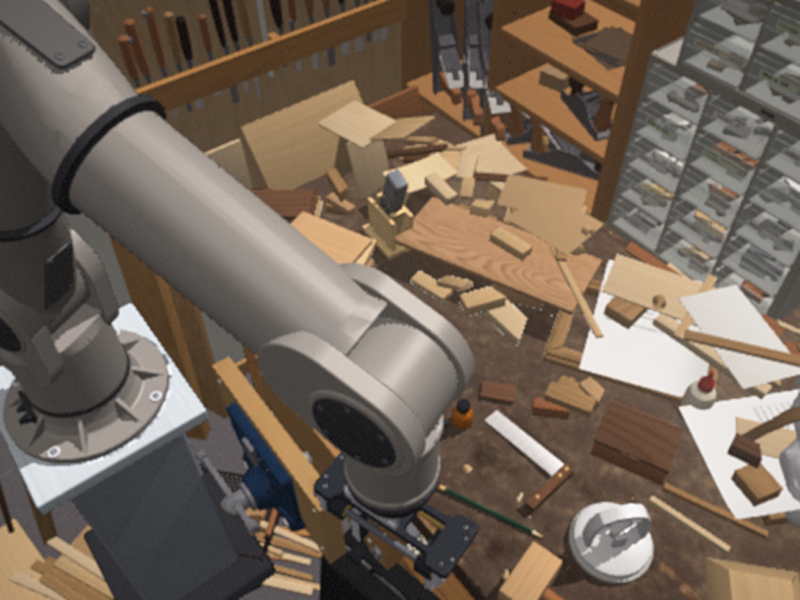

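The top view shows the three blanks at 800-px coordinates (411,301), (389,366) with the cross at its left end, and (462,361). The holder with the meter is at (290,240). In the side view the arm hides the blanks, so I'll write helpers and look closer from above.

```bash
cat > h.py <<'E'
import numpy as np, cv2
from rig import manip
from scipy.spatial.transform import Rotation as R
def ray(n,uv):
    c=manip.get_calibration(n); u,v=uv
    d=np.array([(u-c["cx"])/c["fx"],-(v-c["cy"])/c["fy"],-1.])
    return np.array(c["xyz"]),R.from_rotvec(c["attitude"]).apply(d)
def onz(n,uv,z):
    o,d=ray(n,uv); return o+d*(z-o[2])/d[2]
def proj(n,P):
    c=manip.get_calibration(n); p=R.from_rotvec(c["attitude"]).inv().apply(np.atleast_2d(P)-c["xyz"])
    return np.c_[c["cx"]+c["fx"]*p[:,0]/-p[:,2], c["cy"]-c["fy"]*p[:,1]/-p[:,2]]
def tri(a,b):  # pixel in top, pixel in side -> point, miss distance
    (o1,d1),(o2,d2)=ray("top",a),ray("side",b)
    s=np.linalg.lstsq(np.c_[d1,-d2],o2-o1,rcond=None)[0]
    p,q=o1+s[0]*d1,o2+s[1]*d2
    return (p+q)/2,np.linalg.norm(p-q)
def crop(n,x0,y0,w,h,k,name,im=None):
    im=manip.grab_frame(n) if im is None else im
    cv2.imwrite(f"pics/{name}.png",cv2.resize(im[y0:y0+h,x0:x0+w],None,fx=k,fy=k,interpolation=cv2.INTER_CUBIC))
def down(yaw):  # tool z down, tool y (closing line) at yaw from world x
    y=np.array([np.cos(yaw),np.sin(yaw),0]);z=np.array([0,0,-1.]);return R.from_matrix(np.c_[np.cross(y,z),y,z]).as_rotvec()
E
python3 - <<'E'
from h import *
crop("top",150,130,194,140,4,"topc",cv2.imread("pics/top0.png"))
for uv in [(411,301),(389,366),(462,361),(379,365),(285,228)]: print(onz("top",np.array(uv)*.64,.015).round(3))
E
```

```text
[ 0.539 -0.259  0.015]
[ 0.407 -0.21   0.015]
[ 0.413 -0.36   0.015]
[ 0.409 -0.19   0.015]
[0.701 0.001 0.015]
```

View pics/topc.png

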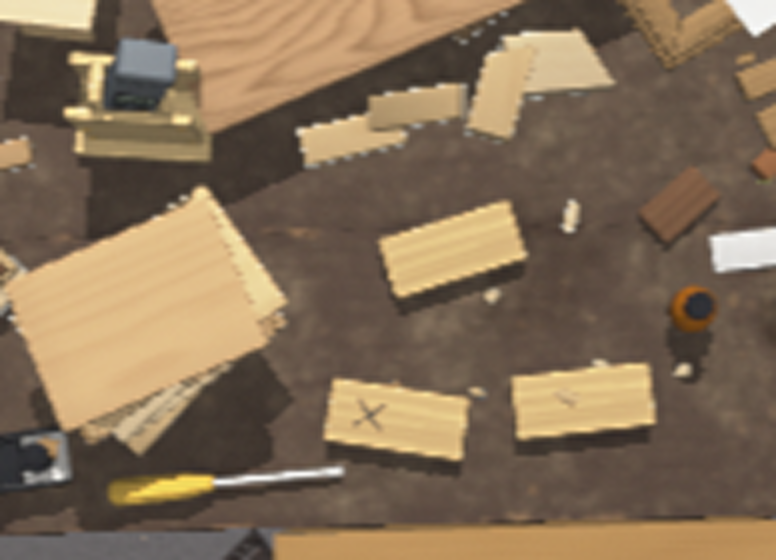

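The top crop shows the far unmarked blank (378–525, 201–297), the marked blank (325–468, 378–462) with its cross at (369,415), and the other unmarked blank (512–655, 362–440). It also shows the holder (65–212, 50–160) with the meter's grey top at (147,55). I'll swing the arm left to clear the side view.

```bash
python3 - <<'E'
from h import *
q=manip.solve_ik([.5,.30,.45],down(np.pi/2)); print(q)
if q is not None and np.abs(np.array(q)-manip.observe()["joint_pos"]).max()<3:
    manip.movep([.5,.30,.45],down(np.pi/2))
    for n in("side","top"): cv2.imwrite(f"pics/{n}1.png",manip.grab_frame(n))
    im=cv2.imread("pics/side1.png")
    crop("side",205,100,150,140,4,"sidec",im)
print(manip.observe()["clock"])
E
```

```text
[ 0.03378352  0.24703991 -0.85258652  1.44434651  0.18531847  1.53344363
  0.76029776]
3.7333
```

View pics/sidec.png

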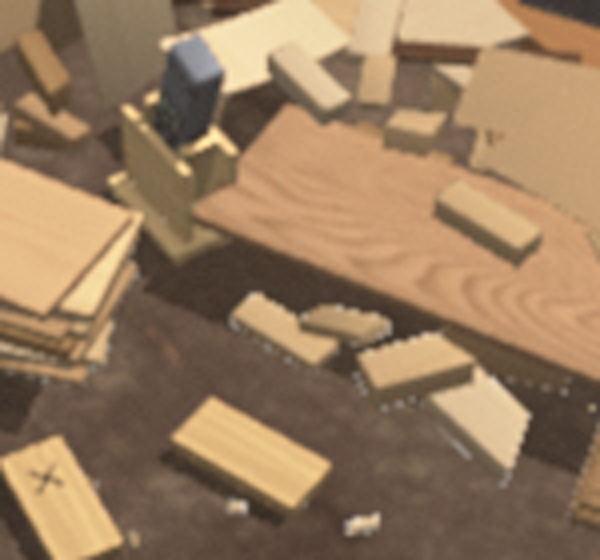

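```bash
cat >> h.py <<'E'
from scipy.optimize import minimize
def corners(x,y,yaw,z,L=.11,W=.05):
    c,s=np.cos(yaw),np.sin(yaw)
    return np.array([[x+c*a-s*b,y+s*a+c*b,z] for a,b in((L/2,W/2),(-L/2,W/2),(-L/2,-W/2),(L/2,-W/2))])
def soft(n,P,shape):
    k=8; m=np.zeros((shape[0]*k,shape[1]*k),np.uint8)
    return m,k
def mask(im): # bright pale wood, fill small holes
    v=im.astype(np.float32)[...,2]; v=cv2.morphologyEx(v,cv2.MORPH_CLOSE,np.ones((5,5)))
    return v
def fit(ims,p0,zfree=True,pad=14):
    data=[]
    for n,im in ims.items():
        uv=proj(n,corners(*p0[:3],p0[3])); a=np.floor(uv.min(0)-pad).astype(int); b=np.ceil(uv.max(0)+pad).astype(int)
        a=np.maximum(a,0); v=mask(im)[a[1]:b[1],a[0]:b[0]]
        data.append((n,a,v))
    def cost(p):
        t=0
        z=p[3] if zfree else p0[3]
        for n,a,v in data:
            k=8; uv=(proj(n,corners(*p[:3],z))-a+.5)*k-.5
            m=np.zeros((v.shape[0]*k,v.shape[1]*k),np.uint8)
            cv2.fillPoly(m,[np.round(uv*16).astype(np.int32)],255,cv2.LINE_8,4)
            m=cv2.resize(m,v.shape[::-1],interpolation=cv2.INTER_AREA).astype(float)/255
            m=cv2.GaussianBlur(m,(0,0),.5)
            A=np.c_[m.ravel(),np.ones(m.size)]; r=np.linalg.lstsq(A,v.ravel(),rcond=None)[1][0]
            t+=r/v.size/v.var()
        return t
    s=np.array([.004,.004,.05,.004])[:4 if zfree else 3]; p0_=np.array(p0)[:len(s)]
    sx=np.vstack([p0_]+[p0_+np.eye(len(s))[i]*s[i] for i in range(len(s))])
    r=minimize(cost,p0_,method="Nelder-Mead",options=dict(initial_simplex=sx,xatol=1e-5,fatol=1e-6))
    return r.x,r.fun
E
sed -i '/^def soft/,+2d' h.py
cat > m.py <<'E'
from h import *
ims={n:cv2.imread(f"pics/{n}1.png") for n in("top","side")}
for nm,p0 in dict(A=(.539,-.259,.25,.015),M=(.407,-.21,-.1,.015),C=(.413,-.36,.1,.015)).items():
    p0=(p0[0],p0[1],p0[2]+np.pi/2,p0[3])
    for sel in (ims,{"top":ims["top"]},{"side":ims["side"]}):
        zf=len(sel)==2
        p,f=fit(sel,p0,zf); print(nm,list(sel),p.round(4),round(f,3))
        if zf:
            for n in ims: cv2.polylines(ims[n] if 0 else globals().setdefault("ov_"+n,ims[n].copy()),[np.round(proj(n,corners(*p[:3],p[3]))*16).astype(int)],True,(0,0,255),1,cv2.LINE_AA,4)
t=cv2.resize(ims["top"][134:174,160:210],None,fx=8,fy=8,interpolation=cv2.INTER_CUBIC)
s=cv2.resize(ims["side"][104:168,228:278],None,fx=8,fy=8,interpolation=cv2.INTER_CUBIC)
o1=cv2.resize(ov_top[170:250,225:320],(400,337)); o2=cv2.resize(ov_side[190:290,180:300],(400,333))
out=np.zeros((600,800,3),np.uint8)
out[:320,:400]=t; out[:512,400:]=s; out[320:520,:200]=cv2.resize(ov_top[176:250,228:318],(200,200)); out[320:520,200:400]=cv2.resize(ov_side[190:290,190:290],(200,200))
cv2.imwrite("pics/comb.png",out)
E
python3 m.py
```

```text
A ['top', 'side'] [ 0.5423 -0.2575  1.8509  0.0125] 0.414
A ['top'] [ 0.5422 -0.2578  1.856 ] 0.134
A ['side'] [ 0.5402 -0.2588  1.8427] 0.277
M ['top', 'side'] [ 0.4067 -0.209   1.3952  0.0114] 0.648
M ['top'] [ 0.4068 -0.2098  1.3934] 0.172
M ['side'] [ 0.4048 -0.2103  1.3966] 0.469
C ['top', 'side'] [ 0.4174 -0.3585  1.6622  0.0116] 0.559
C ['top'] [ 0.4177 -0.3586  1.6572] 0.151
C ['side'] [ 0.4155 -0.3593  1.6598] 0.402
```

View pics/comb.png

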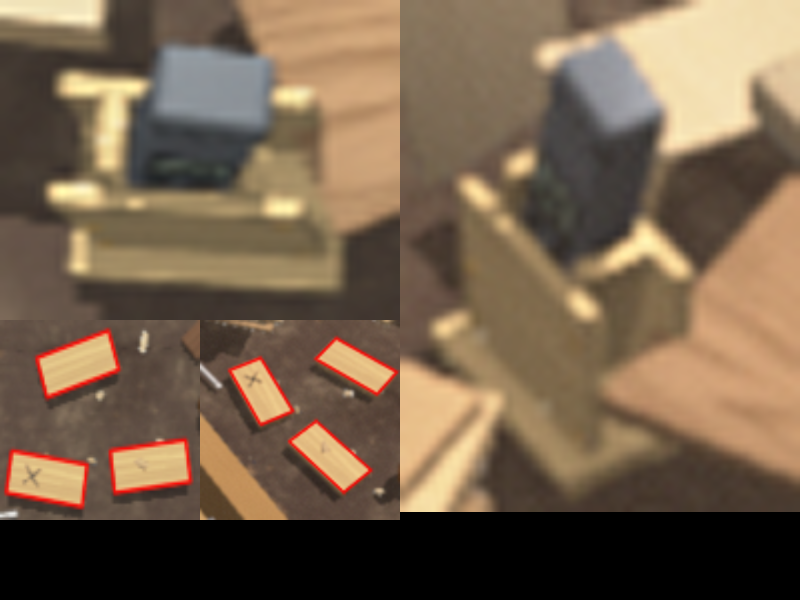

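The red fits sit on all three blanks and the two views agree to 2 mm; z of 11–13 mm is near 15, within calibration. In the comb picture the meter's top-face corners are, in the top view, (163,47), (272,58), (268,133), (153,122), and in the side view (612,40), (662,105), (610,138), (565,62). I'll fit the meter pose, then grasp C and put it on A.

```bash
cat > mt.py <<'E'
from h import *
from scipy.optimize import least_squares
T=np.array([(163,47),(272,58),(268,133),(153,122)])/8+[160,134]-.44
S=(np.array([(612,40),(662,105),(610,138),(565,62)])-[400,0])/8+[228,104]-.44
for a,b in zip(T,S):
    p,m=tri(a,b); print(p.round(4),round(m,4))
loc=np.array([(.015,.021,.175),(.015,-.021,.175),(-.015,-.021,.175),(-.015,.021,.175)])*[.93,.93,1]
def rot(yaw,l): return R.from_euler("z",yaw)*R.from_euler("x",l)
def res(p,l=.30):
    P=rot(p[3],p[4] if len(p)>4 else l).apply(loc)+p[:3]; return np.r_[(proj("top",P)-T).ravel(),(proj("side",P)-S).ravel()]
for x0 in([.7,.03,.01,0],[.7,.03,.01,0,.3]):
    r=least_squares(res,x0); print(r.x.round(4),np.abs(r.fun).max().round(2))
    P=rot(r.x[3],.30).apply([0,0,.175])+r.x[:3]; print("top centre",P.round(4))
E
python3 mt.py
python3 - <<'E'
from h import *
# candidate IKs for blanks: closing line along blank y (short side)
for nm,(x,y,yaw) in dict(A=(.5413,-.258,1.849),C=(.4166,-.359,1.659),M=(.406,-.2098,1.395)).items():
    for k in(0,1):
        q=manip.solve_ik([x,y,.022],down(yaw-np.pi/2+k*np.pi)); print(nm,k,None if q is None else q.round(2))
E
```

```text
[ 0.674  -0.0238  0.1841] 0.0017
[ 0.6697 -0.0615  0.1793] 0.003
[ 0.6448 -0.0598  0.1747] 0.0002
[ 0.6497 -0.0216  0.1834] 0.0045
[ 0.6628  0.01    0.013  -0.0619] 1.4
top centre [ 0.6596 -0.0416  0.1802]
[ 0.6627 -0.0054  0.009  -0.0829  0.2093] 1.41
top centre [ 0.6584 -0.0569  0.1762]
A 0 [ 0.74  0.61 -0.53  1.9   0.44  0.75  0.25]
A 1 [-0.36  0.84  1.01  1.96 -0.94  0.9  -1.71]
C 0 [ 0.85  0.51 -0.32  2.02  0.26  0.65  0.45]
C 1 [-0.14  0.78  1.01  2.08 -0.93  0.83 -1.61]
M 0 [ 0.68  0.41 -0.4   2.22  0.3   0.56 -0.12]
M 1 [ 1.18  0.6  -1.03  2.19  0.77  0.77  2.6 ]
```

```bash
cat >> h.py <<'E'
A=(.5412,-.2583,1.849); C=(.4166,-.359,1.6585); M=(.4058,-.21,1.395)
def st(t):
    o=manip.observe(); print(t,round(o["clock"],2),o["tool_pos"].round(4),"F",o["contact_force"].round(1),"w",round(o["grip_width"],4),"gf",round(o["grasp_force"],1))
def pick(b,lift=.13):
    o=down(b[2]-np.pi/2)
    manip.movep([b[0],b[1],.10],o); manip.gripper_to(.074)
    manip.servo_line([b[0],b[1],.023],force_limit=8,rate=.12); st("at blank")
    manip.gripper_to(.04); st("closed")
    manip.servo_line([b[0],b[1],lift],rate=.2); st("lifted")
def place(b,n,yaw):
    o=down(yaw-np.pi/2); z=.023+.015*n
    manip.movep([b[0],b[1],z+.06],o); manip.servo_line([b[0],b[1],z+.006],rate=.15)
    hit=manip.servo_line([b[0],b[1],z-.003],rate=.015,force_limit=2.5); st(f"down hit={hit}")
    manip.gripper_to(.074); st("open")
E
python3 - <<'E'
from h import *
pick(C); place(A,1,A[2])
z=manip.observe()["tool_pos"][2]
# squeeze pair square: go low so pads cover both
manip.servo_line([A[0],A[1],.023],force_limit=8,rate=.08); manip.gripper_to(.04); st("squeezed"); manip.gripper_to(.074)
manip.servo_line([A[0],A[1],.12],rate=.2); st("up")
E
```

```text
at blank 7.7 [ 0.4169 -0.3592  0.0235] F [-0.1  0.5  0.4] w 0.074 gf 0.0
closed 8.2 [ 0.4167 -0.3592  0.0234] F [-1.5  0.8  6. ] w 0.0498 gf 30.0
lifted 8.88 [ 0.4161 -0.3588  0.1291] F [-0.9  0.1 -1.4] w 0.0498 gf 30.0
down hit=True 10.54 [ 0.5415 -0.2585  0.0383] F [0.1 0.4 5.8] w 0.0497 gf 30.0
open 11.12 [ 0.5409 -0.2583  0.0377] F [-0.5 -0.2  0.4] w 0.074 gf 0.0
squeezed 11.96 [ 0.5413 -0.2584  0.0232] F [0.7 0.  2.3] w 0.0502 gf 30.0
up 13.18 [ 0.5408 -0.2584  0.1196] F [-0.6 -0.5 -0.7] w 0.0738 gf 0.0
```

```bash
python3 - <<'E'
from h import *
pick(M); place(A,2,A[2])
manip.servo_line([A[0],A[1],.025],force_limit=8,rate=.08); manip.gripper_to(.04); st("squeezed"); manip.gripper_to(.074)
manip.servo_line([A[0],A[1],.16],rate=.2)
manip.movep([.56,.12,.30],down(.28)); st("aside")
for n in("side","top"): cv2.imwrite(f"pics/{n}2.png",manip.grab_frame(n))
ims={n:cv2.imread(f"pics/{n}2.png") for n in("top","side")}
for n in ims:
    p,f=fit({n:ims[n]},(*A,.045),False); print(n,p.round(4),round(f,3))
out=[]
for n,w in(("top",70),("side",70)):
    u,v=proj(n,[A[0],A[1],.03])[0].astype(int); out.append(cv2.resize(ims[n][v-26:v+26,u-32:u+32],(400,325),interpolation=cv2.INTER_CUBIC))
cv2.imwrite("pics/pile.png",np.hstack(out))
E
```

```text
at blank 14.82 [ 0.4061 -0.21    0.0234] F [-0.5  0.  -0.1] w 0.0739 gf 0.0
closed 15.32 [ 0.406  -0.2102  0.0234] F [-1.2  0.2  7.9] w 0.0495 gf 30.0
lifted 16.0 [ 0.4053 -0.21    0.1293] F [-1.  -0.6 -1.8] w 0.0498 gf 30.0
down hit=True 17.6 [ 0.5414 -0.2585  0.0532] F [-0.6  0.6  6.2] w 0.0498 gf 30.0
open 18.18 [ 0.541  -0.2583  0.0527] F [ 0.3 -0.7 -0.2] w 0.0737 gf 0.0
squeezed 19.18 [ 0.5414 -0.2584  0.0253] F [-1.   0.6  3.2] w 0.0495 gf 30.0
aside 22.09 [0.5602 0.1185 0.2993] F [ 0.3 -0.2  0.1] w 0.0738 gf 0.0
top [ 0.5419 -0.2579  1.8461] 0.212
side [ 0.5399 -0.2589  1.851 ] 0.424
```

View pics/pile.png

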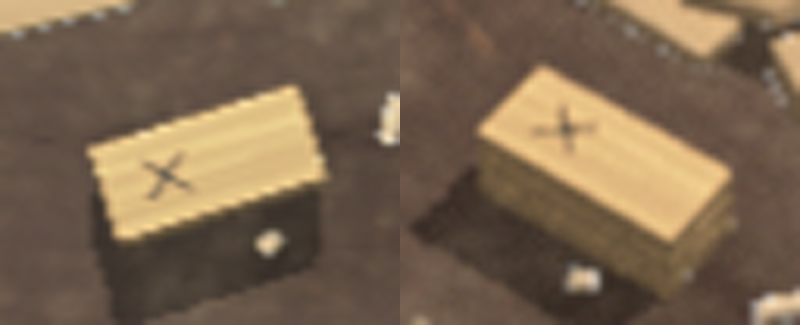

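The pile is flush in both crops, with the cross near the left (+y) end at (167,176) in the top view and (566,130) in the side view. The fitted top outline matches the original place of A to 0.3 mm in each camera. Next I'll get the holder yaw from its base edge and check the cross by triangulation.

```bash
python3 - <<'E'
from h import *
t=lambda c:np.array(c)/8+[160,134]-.44
s=lambda c:(np.array(c)-[400,0])/8+[228,104]-.44
def yawof(P,Q): d=np.array(P)-Q; return round(-np.arctan2(d[0],d[1]),3) # d towards +y
for z in(0,.01): print("base edge top",yawof(onz("top",t((75,275)),z),onz("top",t((340,288)),z)),"side",yawof(onz("side",s((437,330)),z),onz("side",s((568,480)),z)))
print(onz("top",t((75,275)),0.008),onz("top",t((340,288)),0.008))
print("wall top: ",[tri(t(a),s(b)) for a,b in(((65,193),(472,185)),((285,207),(583,303)))])
u=[]
for n,x in(("top",(167,176)),("side",(166,130))):
    c=proj(n,[A[0],A[1],.03])[0].astype(int); u.append(np.array(x)/6.25+c-[32,26]-.42)
print("cross",tri(*u),onz("top",u[0],.045),onz("side",u[1],.045))
ims={n:cv2.imread(f"pics/{n}1.png") for n in("top","side")}
# overlay meter hypothesis
out=[]
for n in ims:
  a=np.array([160,134]) if n=="top" else np.array([228,104])
  im=cv2.resize(ims[n][a[1]:a[1]+64,a[0]:a[0]+50],None,fx=8,fy=8,interpolation=cv2.INTER_CUBIC)
  for yaw,col in((-.06,(0,0,255)),(-.11,(0,255,0))):
    r=R.from_euler("z",yaw)*R.from_euler("x",.30); c=np.array([.6596,-.0417,.1802])
    for z in(0,-.075):
      P=c+r.apply([(.015,.021,z),(.015,-.021,z),(-.015,-.021,z),(-.015,.021,z)])
      cv2.polylines(im,[np.round(((proj(n,P)-a+.5)*8-.5)*16).astype(int)],True,col,1,cv2.LINE_AA,4)
  out.append(im)
cv2.imwrite("pics/mov.png",np.hstack(out))
E
```

```text
base edge top -0.076 side -0.093
base edge top -0.076 side -0.093
[0.62978964 0.04656524 0.008     ] [ 0.6215109  -0.06182238  0.008     ]
wall top:  [(array([0.64403183, 0.03233312, 0.09023312]), np.float64(0.0016782888553930426)), (array([ 0.63616596, -0.05239103,  0.09156103]), np.float64(0.0013168386648189218))]
cross (array([ 0.53500236, -0.2371231 ,  0.04358337]), np.float64(0.0008478577702237064)) [ 0.53518099 -0.23733065  0.045     ] [ 0.53387955 -0.23790935  0.045     ]
```

View pics/mov.png

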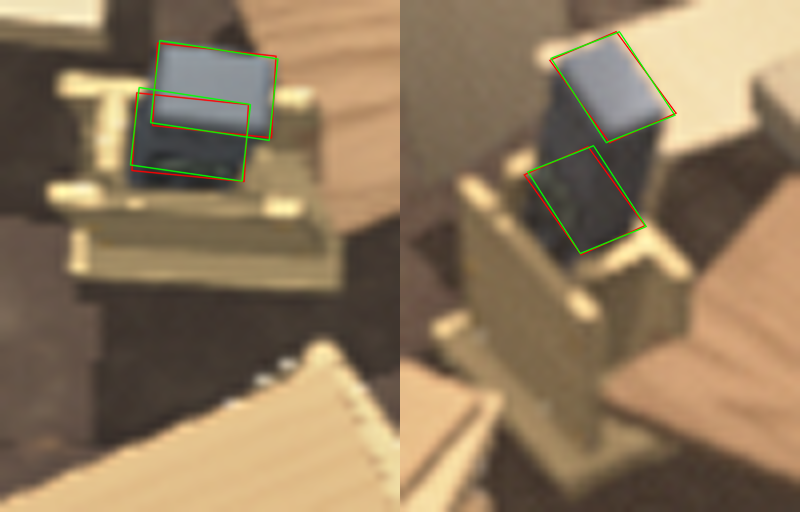

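The cross triangulates to (0.535, −0.237, 0.044), matching the plan. The meter overlay fits its top with yaw about −0.085 (base edges give −0.076 and −0.093), and the base edge measures 109 mm against 110. Next: grip the meter and pull it out.

```bash
cat >> h.py <<'E'
X=np.array([.5350,-.2372])
YM=-.085; Rm=R.from_euler("z",YM)*R.from_euler("x",.30); top=np.array([.6596,-.0417,.1802])
ax=Rm.apply([0,0,1.]); grip=top-.025*ax
def toolof(Rmeter,k): # tool z=-meter z, tool y=±meter y
    y=Rmeter.apply([0,(1,-1)[k],0]); z=-Rmeter.apply([0,0,1.]); return R.from_matrix(np.c_[np.cross(y,z),y,z]).as_rotvec()
E
cat > g.py <<'E'
from h import *
import sys
print(grip.round(4),ax.round(3))
lim=np.array([[-2.85,2.85],[-.5,2.14],[-1.23,1.37],[.21,2.46],[-1.02,4.16],[.16,2.05],[-2.73,2.73]])
up=R.from_euler("z",YM)
ok=[]
for k in(0,1):
    for nm,p,o in(("pre",grip+.07*ax,toolof(Rm,k)),("grip",grip,toolof(Rm,k)),("out",grip+.115*ax,toolof(Rm,k)),("press",[*X,.19],toolof(up,k))):
        q=manip.solve_ik(p,o); print(k,nm,None if q is None else np.round(q,2))
E
python3 g.py
```

```text
[ 0.6602 -0.0343  0.1563] [-0.025 -0.294  0.955]
0 pre [ 0.7   0.55 -0.8   1.6   0.09  1.11  1.43]
0 grip [ 0.67  0.61 -0.8   1.66  0.15  0.99  1.38]
0 out [ 0.72  0.51 -0.8   1.55  0.06  1.19  1.46]
0 press [ 0.84  0.39 -0.67  1.81  0.28  1.03  1.55]
1 pre [ 0.36  0.45 -0.3   1.62 -0.19  1.1  -1.48]
1 grip [ 0.34  0.51 -0.31  1.68 -0.18  0.97 -1.49]
1 out [ 0.38  0.42 -0.29  1.57 -0.2   1.19 -1.47]
1 press [ 0.5   0.33 -0.24  1.83  0.09  0.99 -1.43]
```

```bash
python3 - <<'E'
from h import *
manip.movep(grip+.10*ax,toolof(Rm,1)); manip.gripper_to(.07)
h=manip.servo_line(grip,rate=.12,force_limit=6); st(f"at meter hit={h}")
manip.gripper_to(.03); st("closed")
h=manip.servo_line(grip+.115*ax,rate=.09,force_limit=25); st(f"out hit={h}")
for n in("side","top"): cv2.imwrite(f"pics/{n}3.png",manip.grab_frame(n))
E
```

```text
at meter hit=False 24.69 [ 0.6607 -0.0346  0.1571] F [ 0.1 -0.4  1.1] w 0.0698 gf 0.0
closed 25.24 [ 0.6603 -0.0344  0.1564] F [ 0.2 -1.6  0.7] w 0.0416 gf 30.0
out hit=False 26.67 [ 0.6571 -0.068   0.2655] F [-0.5  0.4 -1.4] w 0.0419 gf 30.0
```

```bash
python3 - <<'E'
from h import *
o=toolof(R.from_euler("z",YM),1)
p=manip.observe()["tool_pos"]
manip.servo_line([p[0],p[1],.30],rate=.15)
manip.movep([*X,.235],o); manip.sleep(.3); st("hover")
out=[]
for n in("side","top"):
    im=manip.grab_frame(n); cv2.imwrite(f"pics/{n}4.png",im)
    c=proj(n,[*X,.12])[0].astype(int); a=c-[32,48]
    k=cv2.resize(im[a[1]:a[1]+96,a[0]:a[0]+64],None,fx=6.25,fy=6.25,interpolation=cv2.INTER_CUBIC)
    P=[[*X,.045],[*X,.085+.175]]+[[*X,.045]]
    for P in([[*X,.045],[*X,.085]], ):
        pts=np.round(((proj(n,P)-a+.5)*6.25-.5)*16).astype(int); cv2.polylines(k,[pts],False,(0,0,255),1,cv2.LINE_AA,4)
    # predicted body outline, upright
    for z in(.137,.26):
        B=R.from_euler("z",YM).apply([(.015,.021,0),(.015,-.021,0),(-.015,-.021,0),(-.015,.021,0)])+[*X,z]
        cv2.polylines(k,[np.round(((proj(n,B)-a+.5)*6.25-.5)*16).astype(int)],True,(0,255,0),1,cv2.LINE_AA,4)
    out.append(k)
cv2.imwrite("pics/hov.png",np.hstack(out))
E
```

```text
hover 28.32 [ 0.5356 -0.2367  0.235 ] F [-0.  -0.5 -2.5] w 0.0415 gf 30.0
```

View pics/hov.png

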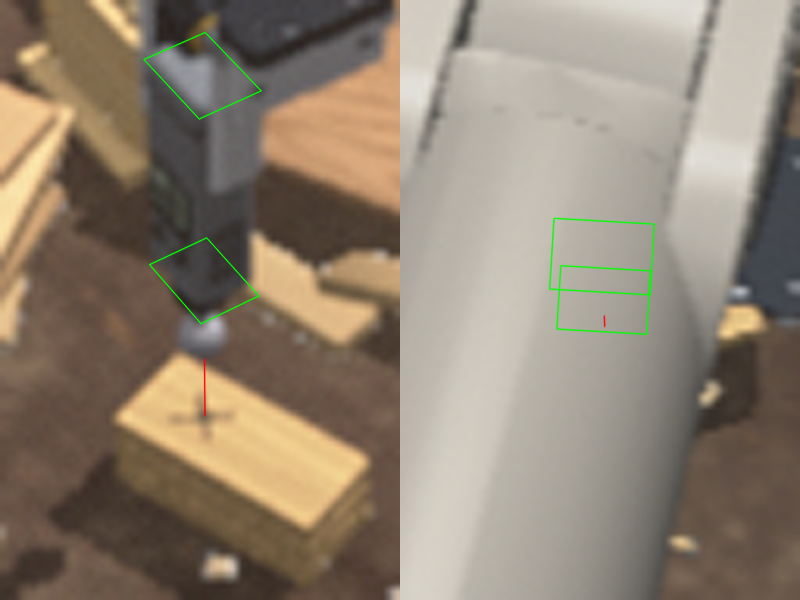

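The side view shows the meter upright and matching its predicted outline, with the ball at (203,335) right above the cross at (203,420). Top is hidden by the arm. Lowering and pressing.

```bash
cat >> h.py <<'E'
def avg(n=10):
    F=[];P=[]
    for _ in range(n): o=manip.observe(); F.append(o["contact_force"]);P.append(o["tool_pos"]); manip.sleep(.02)
    return np.mean(F,0),np.mean(P,0)
E
python3 - <<'E'
from h import *
manip.servo_line([*X,.203],rate=.08); manip.sleep(.2); F0,p=avg(15); print(F0.round(2),p.round(4))
h=manip.servo_line([*X,.188],rate=.01,force_limit=2.5); F,p=avg(15); print("contact",h,(F-F0).round(2),p.round(4),manip.observe()["clock"])
z=p[2]
while F[2]-F0[2]<4.6 and z>p[2]-.006:
    z-=.0007; manip.servo_line([*X,z],rate=.01); manip.sleep(.15); F,q=avg(12); print(round(z,4),(F-F0).round(2),q.round(4))
print(manip.observe()["clock"]); np.save("F0.npy",F0)
E
```

```text
[ 0.12 -0.15 -1.68] [ 0.5351 -0.2373  0.2033]
contact True [ 0.91 -0.73  3.19] [ 0.5348 -0.2372  0.1894] 30.8583
0.1887 [ 0.95 -0.54  3.88] [ 0.535  -0.2372  0.1887]
0.188 [ 1.02 -0.35  4.33] [ 0.535  -0.2372  0.188 ]
0.1873 [ 0.79 -0.69  4.46] [ 0.535  -0.2372  0.1873]
0.1866 [ 0.95 -0.12  5.04] [ 0.535  -0.2372  0.1866]
33.2583
```

```bash
python3 - <<'E'
from h import *
F0=np.load("F0.npy")
manip.servo_line([*X,.1863],rate=.01); manip.sleep(.4); F,q=avg(20); o=manip.observe(); print((F-F0).round(2),q.round(4),R.from_rotvec(o["tool_rot"]).as_matrix()[:,2].round(4),o["grip_width"],o["clock"])
im=manip.grab_frame("side"); cv2.imwrite("pics/side5.png",im)
p,f=fit({"side":im},(*A,.045),False,8); print("pile",p.round(4))
a=proj("side",[*X,.1])[0].astype(int)-[40,45]
k=cv2.resize(im[a[1]:a[1]+90,a[0]:a[0]+90],None,fx=6.5,fy=6.5,interpolation=cv2.INTER_CUBIC)
for z in(0,.045): cv2.polylines(k,[np.round(((proj("side",corners(.5399,-.2589,1.851,z))-a+.5)*6.5-.5)*16).astype(int)],True,(0,0,255),1,cv2.LINE_AA,4)
cv2.imwrite("pics/press.png",k)
E
```

```text
[ 1.07 -0.71  5.34] [ 0.535  -0.2372  0.1863] [-1.4e-03  5.0e-04 -1.0e+00] 0.041970958839576064 34.2417
pile [ 0.539  -0.2598  1.8888]
```

View pics/press.png

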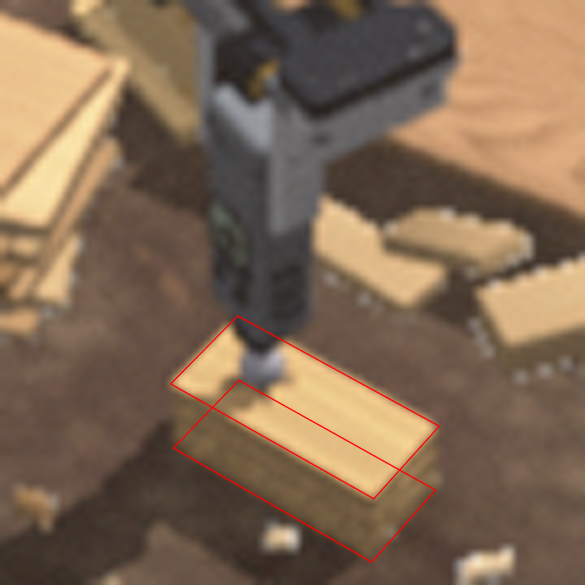

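```bash
python3 - <<'E'
from h import *
a=proj("side",[*X,.1])[0].astype(int)-[40,45]
f=lambda P:((proj("side",P)-a+.5)*6.5-.5).round(1)
print("cross",f([*X,.045]),"ballc",f([*X,.056]),"1cm x,y",f([X[0]+.01,X[1],.056]),f([X[0],X[1]+.01,.056]))
im=cv2.imread("pics/side5.png"); im4=cv2.imread("pics/side4.png")
c=proj("side",[*X,.056])[0].astype(int)
k=cv2.resize(im[c[1]-18:c[1]+18,c[0]-20:c[0]+20],(400,360),interpolation=cv2.INTER_CUBIC); k4=cv2.resize(im4[c[1]-18:c[1]+18,c[0]-20:c[0]+20],(400,360),interpolation=cv2.INTER_CUBIC)
g=lambda P:tuple(int(v) for v in ((proj("side",P)[0]-c+[20,18]+.5)*10-.5).round())
r=R.from_euler("z",A[2])
for i in(k,k4):
    cv2.circle(i,g([*X,.056]),2,(0,0,255),-1); cv2.circle(i,g([*X,.045]),2,(0,255,0),-1)
cv2.circle(k,g([*X,.056]),int(.011/np.linalg.norm(np.array([*X,.056])-manip.get_calibration("side")["xyz"])*477.8*10),(0,0,255),1)
cv2.imwrite("pics/ball.png",np.hstack([k,k4]))
E
```

```text
cross [[264.7 380.1]] ballc [[264.6 363.9]] 1cm x,y [[282.4 353.4]] [[250.8 350.4]]
```

View pics/ball.png

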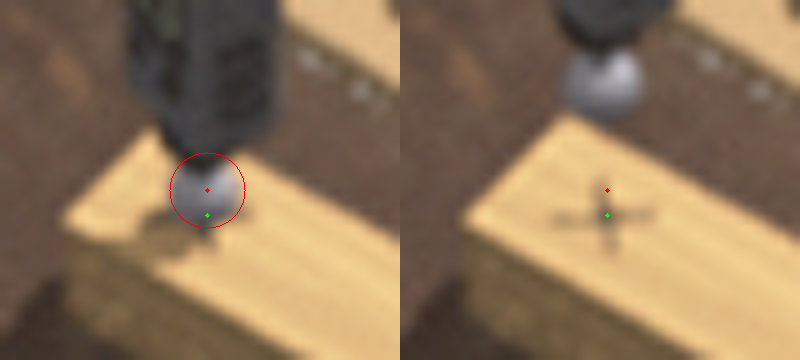

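The ball sits on the cross in the side view: ball centre at (204,192), and the cross measured before contact at (205,217), directly beneath. The pile outline is unchanged and the press is about 5.3 N, so I'm handing in.

```bash
python3 -c "
from h import *
F,q=avg(10); print((F-np.load('F0.npy')).round(2),q.round(4)); print(manip.close_job())"
```

```text
[ 0.74 -0.53  5.21] [ 0.535  -0.2372  0.1863]
the job is handed in; nothing more can be done
None
```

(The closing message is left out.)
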